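# Drive home the tube end plugs and pack the tub

## Robot

A 7-joint arm with a two-finger parallel gripper is mounted at the origin on a cart in front of the work surface, level with it; the furniture and walls round the work are solid. World frame = base frame: x ahead of the robot, y to its left, z up, the work surface at z = 0. Lengths are in m, angles in degrees, forces in N, time in s.
With the tool pointing down it reaches from about 0.425 to 0.875 m from the base axis. Payload 4.7 kg.
Tool frame: the origin (TCP) lies midway between the tips of the shut fingers; the grasp point (between the pads) lies 19 mm behind it; z points along the fingers, y is the line along which they close (so a half turn about z gives the same grasp; the last joint's range is limited). The gripper opens to 87 mm and grips with 3 to 60 N. Pads are 19 mm wide; open, the fingers measure 117 mm over their backs; the gripper's body (75 mm by 190 mm) begins 51 mm behind the grasp point.
Start: joints at [-64.452, 18.392, -4.016, 83.108, 1.295, 78.541, -3.26], TCP at [0.272, 0.59, 0.223] pointing down, gripper open.
Joint ranges: [-163.93, 163.93], [-17.29, 119.83], [-79.2, 71.16], [3.27, 140.29], [-89.18, 269.18], [5.43, 117.66], [-154.24, 154.24]. Speed limits (degrees/s): [147.25, 147.25, 180, 180, 180, 180, 180].

## Interface

Orientations are given as [roll, pitch, yaw] about the fixed x, y, z axes, in that order (R = Rz(yaw) Ry(pitch) Rx(roll)).
In Python, from cell import env, viewer, boxes_of, masks_of gives the robot as it stands. The module is installed in compiled form; this text tells all that it offers.
- The arm moves only by the tool apply_moves, never from a script. Its argument "moves" is a list of rows, each a list of 7 numbers: the shift along the tool's x, y, z scaled (see below), then the turn, a rotation vector about the tool's x, y, z scaled (see below), then the opening, from 0 (shut) to 1 (fully open). A call has 1 to 20 rows; each row is the pose to reach, as a shift and turn from the pose commanded when the call began, along the tool's axes at that moment; what a row does not reach only later rows make up. The controller multiplies each number of a shift by 0.2 m and each number of a turn by 1.5 rad. A row lasts 1/10 s, in which the tool goes at most 50 mm and 8.59 degrees, less where a joint would pass 70% of its speed; a pose out of reach is approached as far as the arm can. A call with a number of a shift or a turn outside -1 to 1 is refused whole. A call with a gripper value outside its range is refused whole. The fingers move at their own pace and stop on an object; "grip_force" is the grip in N (left out, the last holds). Time passes only in rows, so rows that repeat a pose let the fingers close. It gives the time, the measured TCP pose, the force, the opening and the grip force at its end, in the units of the state.
- env.get_obs(): the state, without advancing time (a new reading comes with each control period).
- viewer.read_camera(name): name is "side" or "top" or "wrist"; returns the picture (384x512x3 uint8, red, green, blue); there is no depth.
- viewer.get_calibration(name): a dict with "fov_y" (degrees; the focal length in pixels is half the picture's height over the tangent of half this angle, whatever the lens; pixels are square), "cx", "cy" (the principal point, pixels), "k1" (the pictures are not rectified: a ray, as slopes to the right and down, at radius r is drawn at 1 + k1 r^2 times it, then the intrinsics apply), "position" and "orientation" of the camera in the world. Camera axes: x right, y up, looking along -z (the intrinsics and any distortion apply to the point x, -y, -z); pixel columns grow to the right and rows downward; lengths in m; the calibration is good to about 2 mm. A picture is of the moment at which its call begins: read the wrist's pose just before it. get_calibration takes no time and is no camera call; for the wrist camera it gives the pose at the moment of the call.
- env.sign_off(): hands the job in; it is judged then, once.
Trained networks look in the newest picture that a camera, given by its name, has taken for a name from the list of things; names that differ only in an ending like _2 or _b are one class to them, and where a whole thing is asked for, a point or a joint stands for the part that bears it (a point fixed in the world has none). Each returns a list of dicts, best first, with "conf" (0 to 1); they miss things now and then, are a little off and sometimes report something else, mostly with a low value. They report only what shows in the picture. A call takes as long as a camera call. They do not tell look-alikes from the thing itself.
- boxes_of(camera, target): "location" ([column, row] in pixels, amid what is visible of it).
- masks_of(camera, target): "pixels" (384x512 bool, what is visible of it) and "location" ([column, row] in pixels, amid what is visible of it).
The state is a dict: "time_s": time; "qpos": joint angles; "joint_velocities": joint speeds; "effort": joint torques, N m; "tool_pos": TCP position; "tool_rot": TCP orientation; "force": force on the tool from outside, world axes, zero at the start; "wrist_torque": the same for the moment, N m; "grip_width": finger opening in m; "grasp_force": force on a finger pad.
Only numpy, scipy, OpenCV 4.12 (cv2) and the standard library are available. Lean on these libraries where they do the work, as an engineer would, in place of code of your own. Each camera call takes 0.05 s, during which the arm holds its last target. There are 200 camera calls.

## Task

Pull the tub's lid up by its tab so that it first tips clearly open on the opposite rim, then lift it off and lay it flat on the bench, tab up, clear of the tub. Hold each square tube by its bare metal, push one end against the upright steel stop until its plug is fully home, turn the tube end for end and push the other plug home the same way (never press on a plug with the fingers), then lay the tube flat on the floor of the tub. Leave the tape measure, cup and pliers where they are.

Things in the scene. Friction and masses are not known exactly. Their poses are not given: they have to be found in the camera images.
- tub: open-topped grey plastic parts tub, loose (0.9 kg), 172 x 204 x 50 mm outside, walls and floor 4 mm, so 164 mm (x) by 196 mm (y) inside; origin at the centre of its underside, z up; at first closed by the lid. Room for three tubes lying side by side along its x, 56 mm apart
- lid: flat black plastic lid, loose, 0.16 kg, resting on the tub's rim with its axes parallel to the tub's: plate 178 (x) x 210 (y) x 5 mm, under it a locating ridge 5 mm deep that sits inside the rim with about 4 mm of play. Origin at the centre, at the level of the ridge's lower edge (z = 0 when it lies on the bench; 45 mm over the tub's origin when seated); plate top at z = 10 mm, z up
- lid_tab (a point): grip tab standing up on the middle of the lid's -x edge (the robot's side): 10 mm thick along the lid's x, 60 mm wide along its y, from the plate top to 28 mm above it; this point is its centre, 16 mm above the plate top and 12 mm under the tab's top. Axes as the lid's
- lid_back (a point): middle of the lid's +x edge, away from the tab, at the plate's underside: the lid tips about this edge on the tub's rim
- stop: upright steel stop bolted to the bench, fixed: a plate 90 mm wide (y), 44 mm high, 12 mm thick whose front face looks along the stop's -x, roughly toward the robot; behind it only a ribbed foot, 81 mm deep. Origin at bench level in the middle of the front face
- tube_a: loose square steel tube with a black plastic plug in each end, about 0.25 kg, section 30 x 30 mm, 100 mm long over both plugs once these are home (90 mm of bare tube); it may be absent. Origin at the centre of the tube (15 mm above what it lies on), x along it
- tube_a_plug_p_gap (a joint): how far the plug in the +x end of tube_a still stands proud: 0 when home (its 5 mm flange against the tube), at most 0.014 m; it slides in with about 5 to 7 N and stays where it is left
- tube_a_plug_p: the plug in the +x end of tube_a: flange 28 x 28 x 5 mm; origin at the flange's inner side, axes as the tube's
- tube_a_plug_m_gap (a joint): how far the plug in the -x end of tube_a still stands proud: 0 when home (its 5 mm flange against the tube), at most 0.014 m; it slides in with about 5 to 7 N and stays where it is left
- tube_a_plug_m: the plug in the -x end of tube_a: flange 28 x 28 x 5 mm; origin at the flange's inner side, axes as the tube's
- tube_b: loose square steel tube with a black plastic plug in each end, about 0.25 kg, section 30 x 30 mm, 115 mm long over both plugs once these are home (105 mm of bare tube); it may be absent. Origin at the centre of the tube (15 mm above what it lies on), x along it
- tube_b_plug_p_gap (a joint): how far the plug in the +x end of tube_b still stands proud: 0 when home (its 5 mm flange against the tube), at most 0.014 m; it slides in with about 5 to 7 N and stays where it is left
- tube_b_plug_p: the plug in the +x end of tube_b: flange 28 x 28 x 5 mm; origin at the flange's inner side, axes as the tube's
- tube_b_plug_m_gap (a joint): how far the plug in the -x end of tube_b still stands proud: 0 when home (its 5 mm flange against the tube), at most 0.014 m; it slides in with about 5 to 7 N and stays where it is left
- tube_b_plug_m: the plug in the -x end of tube_b: flange 28 x 28 x 5 mm; origin at the flange's inner side, axes as the tube's
- tube_c: loose square steel tube with a black plastic plug in each end, about 0.25 kg, section 30 x 30 mm, 130 mm long over both plugs once these are home (120 mm of bare tube); it may be absent. Origin at the centre of the tube (15 mm above what it lies on), x along it
- tube_c_plug_p_gap (a joint): how far the plug in the +x end of tube_c still stands proud: 0 when home (its 5 mm flange against the tube), at most 0.014 m; it slides in with about 5 to 7 N and stays where it is left
- tube_c_plug_p: the plug in the +x end of tube_c: flange 28 x 28 x 5 mm; origin at the flange's inner side, axes as the tube's
- tube_c_plug_m_gap (a joint): how far the plug in the -x end of tube_c still stands proud: 0 when home (its 5 mm flange against the tube), at most 0.014 m; it slides in with about 5 to 7 N and stays where it is left
- tube_c_plug_m: the plug in the -x end of tube_c: flange 28 x 28 x 5 mm; origin at the flange's inner side, axes as the tube's
- tape_measure: yellow tape measure, 71 x 76 x 34 mm; a bystander, origin at the centre of its underside
- cup_white: white paper-like cup, 81 mm across, 82 mm high; a bystander, origin at the centre of its underside
- pliers: blue-handled pliers, 62 x 181 x 13 mm, lying flat, long along its y; a bystander, origin at the centre of its underside
Not all that is in view belongs to the job. What is shaped like the tube_a but brown is not meant. What is shaped like the tube_b but turquoise is not meant.

How it is judged:
By the outcome, as a careful person would: the job done as asked, in the order asked, and still so for the second after the job is handed in, with the robot touching nothing.
Of tube_a, tube_b, tube_c only 2 to 3 are there at a start; the rules pass over those that are not, and their reading is None.
At some moment in a run one of tube_a, tube_b, tube_c may be knocked a few centimetres aside while the robot is not near it.
Once in a run the grip may slacken for a moment while it holds something.
It also fails if it takes over 210 s, if anything falls off the work surface, if the arm or the gripper's body presses on something with over 40 N, if the wrist force passes 120 N, or if a joint passes its speed limit or range.

## Working session

There is one attempt and no reset: what is moved stays moved. The work goes in short steps, Python scripts to look and compute and a tool call to move; the robot and the scene stay as the last step left them, time stands still between calls to the robot, and variables do not carry over. Pictures are saved under pics/ and viewed, at most 14 in all, crops included, and the job is handed in when it is done.

Besides the shell and the picture viewer there is one more tool, called as a command line: name --pt "numbers of a row" for each row, then --argument value for the rest. apply_moves: Moves the arm, as the interface text tells. Shifts and turns lie within -1 to 1; 1 stands for 0.2 m of shift or 1.5 rad of turn. Its arguments: {"type":"object","properties":{"moves":{"type":"array","items":{"type":"array","items":{"type":"number","minimum":-1,"maximum":1}}},"grip_force":{"type":"number"}},"required":["moves"]}

```bash
mkdir -p pics; ls
cat > h.py <<'E'
import numpy as np, cv2
from scipy.spatial.transform import Rotation as R
from cell import env, viewer, boxes_of, masks_of
def cam(n):
    c=viewer.get_calibration(n); f=192/np.tan(np.radians(c['fov_y'])/2)
    o=c['orientation']; o=np.array(o)
    M=o if o.shape==(3,3) else R.from_euler('xyz',o,degrees=True).as_matrix()
    return c,f,M,np.array(c['position'])
def pix2(n,uv,z=0.,C=None):
    c,f,M,p=C or cam(n); uv=np.atleast_2d(uv).astype(float)
    d=(uv-[c['cx'],c['cy']])/f; s=d.copy()
    for _ in range(20): s=d/(1+c['k1']*(s**2).sum(1,keepdims=True))
    r=np.c_[s[:,0],-s[:,1],-np.ones(len(s))]@M.T
    return p+r*((z-p[2])/r[:,2])[:,None]
def proj(n,P,C=None):
    c,f,M,p=C or cam(n); q=(np.atleast_2d(P)-p)@M
    s=np.c_[q[:,0],-q[:,1]]/-q[:,2:]; s=s*(1+c['k1']*(s**2).sum(1,keepdims=True))
    return s*f+[c['cx'],c['cy']]
def save(n,name):
    im=viewer.read_camera(n); cv2.imwrite('pics/'+name+'.png',im[...,::-1]); return im
E
python3 - <<'E'
from h import *
print(env.get_obs())
for n in ['side','top','wrist']: print(n,viewer.get_calibration(n))
a=save('top','t0');b=save('side','s0')
for t in ['tub','lid','lid_tab','stop','tube_a','tape_measure','cup_white','pliers']:
    print(t,[(np.round(d['location']),round(d['conf'],2),np.round(pix2('top',d['location'],0.015)[0],3)) for d in boxes_of('top',t)])
E
```

```text
pics
{'time_s': 0.0, 'qpos': array([-64.45032173,  18.44076895,  -4.01740662,  83.17497567,
         1.2963708 ,  78.54025632,  -3.25942172]), 'joint_velocities': array([ 0.00337049,  0.02637258, -0.00732247,  0.04249024, -0.04663531,
       -0.06803583, -0.04900716]), 'effort': array([ 1.09165820e-03, -4.91306126e+01, -4.03330754e-01, -3.12517869e+01,
       -6.40367414e-02,  4.38136433e-02,  1.66299019e-04]), 'tool_pos': array([0.27184868, 0.5898137 , 0.22144175]), 'tool_rot': array([-1.79889327e+02,  6.45936241e-03,  1.55262711e+02]), 'force': array([-0.20107054,  0.13655699,  0.10893341]), 'wrist_torque': array([-0.035703  ,  0.02168752,  0.0030952 ]), 'grasp_force': 0.0, 'grip_width': 0.08716954159522919}
side {'fov_y': 47.99026178136156, 'cx': 249.07544599642142, 'cy': 194.15004249447108, 'k1': -0.10448016813266219, 'position': array([0.12497047, 1.35608555, 0.76278109]), 'orientation': array([  63.09898191,    1.47887356, -161.00400807])}
top {'fov_y': 54.1671783915722, 'cx': 253.8862352890396, 'cy': 185.42680397261202, 'k1': -0.08014778804211846, 'position': array([0.49115875
[... 437 characters left out ...]
 0.57, array([ 0.372, -0.24 ,  0.015]))]
lid [(array([272., 166.]), 0.94, array([0.637, 0.033, 0.015]))]
lid_tab [(array([274., 166.]), 0.79, array([0.634, 0.026, 0.015]))]
stop [(array([181., 158.]), 0.69, array([0.654, 0.329, 0.015]))]
tube_a [(array([349., 182.]), 0.88, array([ 0.591, -0.218,  0.015])), (array([238., 226.]), 0.84, array([0.438, 0.136, 0.015])), (array([355., 227.]), 0.68, array([ 0.445, -0.238,  0.015])), (array([277., 232.]), 0.51, array([0.424, 0.011, 0.015]))]
tape_measure [(array([138., 160.]), 0.57, array([0.646, 0.47 , 0.015]))]
cup_white [(array([222., 120.]), 0.69, array([0.782, 0.197, 0.015]))]
pliers [(array([364., 142.]), 0.82, array([ 0.72 , -0.268,  0.015]))]
```

View pics/t0.png

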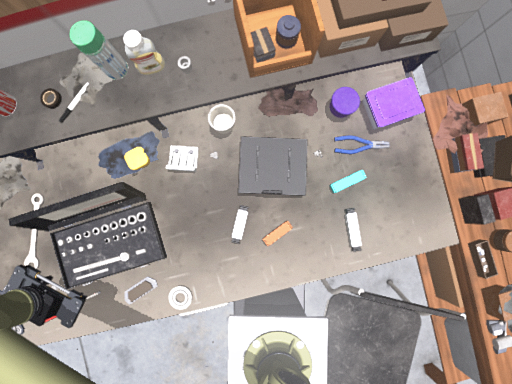

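View pics/s0.png

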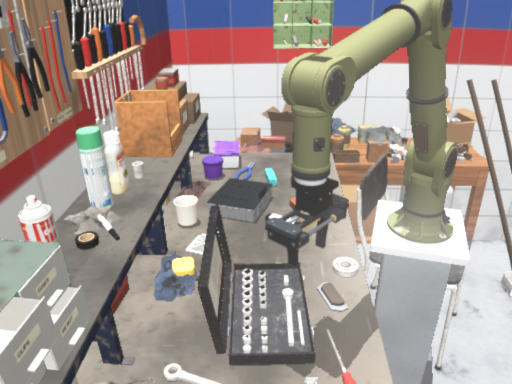

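The top view shows the lid on the tub at (272,166), the stop at (183,158), and bright tubes at (241,225) and (353,229). The brown decoy is at (277,232) and the turquoise one at (349,182). Next I'll take a closer crop with masks.

Run:
```python
from h import *
im=cv2.imread('pics/t0.png')
cv2.imwrite('pics/t0c.png',cv2.resize(im[100:255,160:375],None,fx=3.7,fy=3.7,interpolation=cv2.INTER_CUBIC))
viewer.read_camera('top')
for t,z in [('lid',.055),('stop',.044),('tube_a',.03)]:
    for d in masks_of('top',t):
        ys,xs=np.nonzero(d['pixels']); 
        if len(xs)<20: continue
        P=pix2('top',np.c_[xs,ys],z)[:,:2]; r=cv2.minAreaRect((P*1000).astype(np.float32))
        print(t,round(d['conf'],2),np.round(d['location']),len(xs),np.round(r[0],0),np.round(r[1],0),round(r[2],1))
```

```text
lid 0.56 [272. 166.] 3790 [632.  32.] [211. 181.] 88.7
stop 0.76 [182. 161.] 695 [651. 314.] [93. 83.] 81.8
tube_a 0.92 [353. 227.] 464 [ 438. -229.] [135.  39.] 12.1
tube_a 0.77 [239. 223.] 316 [447. 133.] [ 30. 117.] 75.8
tube_a 0.77 [348. 182.] 392 [ 590. -210.] [ 34. 124.] 27.4
tube_a 0.72 [278. 232.] 321 [421.  13.] [ 33. 100.] 37.9
tube_a 0.48 [269. 166.] 3798 [635.  31.] [215. 183.] 88.9
```

View pics/t0c.png

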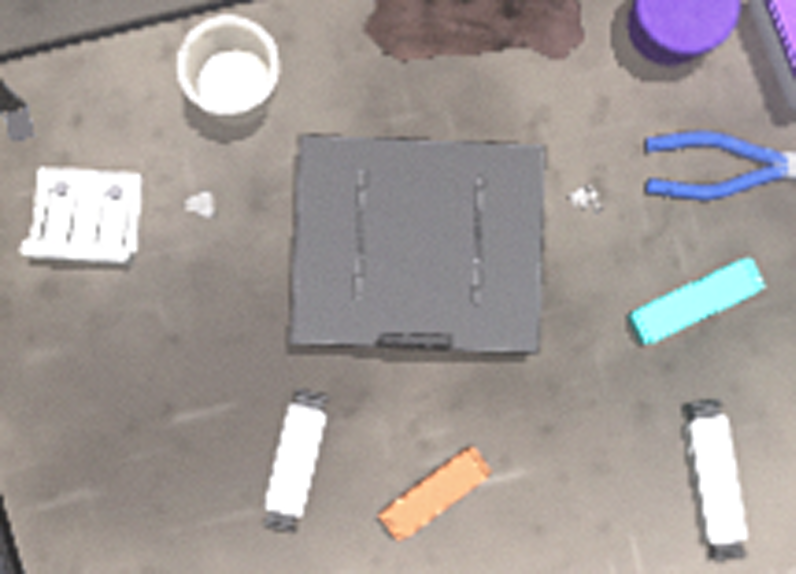

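The crop shows two real tubes with black ends, about (297,460) and (715,480) in crop pixels. By length they look like tube_b and tube_c. The tab is at (415,341), and the stop's front edge runs (22,250)-(130,262). I'll move above the tab first.

apply_moves --pt "0 0 -0.4 0 0 0 1" --pt "0 0 -0.4 0 0 0 1" --pt "-0.8 -0.65 -0.4 0 0 0 1" --pt "-0.8 -0.65 -0.4 0 0 0 1" --pt "-0.8 -0.65 -0.4 0 0 0 1" --pt "-0.8 -0.65 -0.4 0 0 0 1" --pt "-0.8 -0.65 -0.4 0 0 0 1" --pt "-0.8 -0.65 -0.4 0 0 0 1"

```text
time_s: 1.5
tool_pos: [0.3643, 0.4037, 0.3032]
tool_rot: [179.9, 0.0, 155.0]
force: [0.1, 0.2, 0.7]
grip_width: 0.0868
grasp_force: 0.0
```

apply_moves --pt "-0.8 -0.65 0 0 0 0 1" --pt "-0.8 -0.65 0 0 0 0 1" --pt "-0.8 -0.65 0 0 0 0 1" --pt "-0.8 -0.65 0 0 0 0 1" --pt "-0.8 -0.65 0 0 0 0 1" --pt "-0.8 -0.65 0 0 0 0 1"

```text
time_s: 2.1
tool_pos: [0.4542, 0.2206, 0.3027]
tool_rot: [180.0, -0.0, 155.2]
force: [-1.7, 0.7, 0.6]
grip_width: 0.0869
grasp_force: 0.0
```

apply_moves --pt "-0.82 -0.65 0.3 0 0 0.759 1" --pt "-0.82 -0.65 0.3 0 0 0.759 1" --pt "-0.82 -0.65 0.3 0 0 0.759 1" --pt "-0.82 -0.65 0.3 0 0 0.759 1" --pt "-0.82 -0.65 0.3 0 0 0.759 1" --pt "-0.82 -0.65 0.3 0 0 0.759 1" --pt "-0.82 -0.65 0.3 0 0 0.759 1" --pt "-0.82 -0.65 0.3 0 0 0.759 1" --pt "-0.82 -0.65 0.3 0 0 0.759 1" --pt "-0.82 -0.65 0.3 0 0 0.759 1" --pt "-0.82 -0.65 0.3 0 0 0.759 1"

```text
time_s: 3.2
tool_pos: [0.5484, 0.0352, 0.2425]
tool_rot: [-180.0, -0.0, 90.2]
force: [0.0, 0.1, -0.8]
grip_width: 0.0874
grasp_force: 0.0
```

```bash
cat >> h.py <<'E'
def to(pos,yaw,rot=None):
    "move numbers from the measured pose to pos, tool down at yaw"
    o=env.get_obs(); A=R.from_euler('xyz',o['tool_rot'],degrees=True)
    B=R.from_euler('xyz',rot if rot is not None else [180,0,yaw],degrees=True)
    print('shift',np.round(A.inv().apply(np.array(pos)-o['tool_pos'])/.2,3),'turn',np.round((A.inv()*B).as_rotvec()/1.5,3))
def st():
    o=env.get_obs(); print('t',round(o['time_s'],2),np.round(o['tool_pos'],4),np.round(o['tool_rot'],1),'F',np.round(o['force'],1),'w',round(o['grip_width'],4),round(o['grasp_force'],1))
E
python3 - <<'E'
from h import *
st(); C=cam('wrist'); im=save('wrist','w1')
for t,z in [('lid_tab',.083),('lid',.055)]:
    for d in masks_of('wrist',t):
        ys,xs=np.nonzero(d['pixels']); P=pix2('wrist',np.c_[xs,ys],z,C)[:,:2]; r=cv2.minAreaRect((P*1000).astype(np.float32))
        print(t,round(d['conf'],2),np.round(d['location']),len(xs),np.round(r[0],0),np.round(r[1],0),round(r[2],1))
E
```

```text
t 3.2 [0.5484 0.0352 0.2425] [-180.    -0.    90.2] F [ 0.   0.1 -0.8] w 0.0874 0.0
lid_tab 0.85 [319. 168.] 20582 [627.  38.] [190. 165.] 89.3
lid 0.83 [318. 166.] 20348 [634.  32.] [207. 178.] 88.9
```

View pics/w1.png

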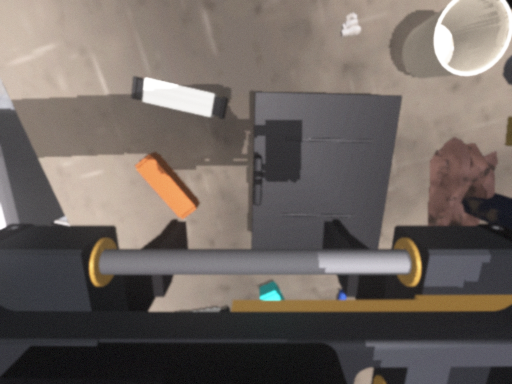

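The wrist view shows the lid's left edge at about column 252, with the tab on it near (258,178). I'll check that by projecting the tab into the picture and refining with an edge scan.

Run:
```python
from h import *
im=cv2.imread('pics/w1.png',0)
for z,x in [(.083,.545),(.083,.555),(.055,.545)]:
    print(x,z,proj('wrist',[[x,.034+.03,z],[x,.034-.03,z],[x,.034,z]]).round(1).tolist())
for r in [100,165,180,190,230]: print(r,im[r,240:276].tolist())
print(im[140:215,260].tolist())
```

```text
0.545 0.083 [[251.9, 153.8], [252.0, 202.7], [252.0, 178.8]]
0.555 0.083 [[260.5, 153.8], [260.1, 202.7], [260.3, 178.9]]
0.545 0.055 [[252.1, 150.8], [252.2, 196.3], [252.1, 174.1]]
100 [121, 120, 116, 118, 119, 118, 119, 118, 107, 96, 84, 79, 78, 76, 77, 92, 108, 116, 115, 119, 120, 119, 116, 118, 119, 117, 115, 118, 117, 114, 116, 111, 117, 114, 115, 110]
165 [110, 110, 110, 112, 108, 108, 106, 102, 96, 92, 85, 86, 78, 64, 58, 65, 72, 88, 94, 95, 83, 66, 48, 49, 51, 54, 56, 49, 54, 54, 49, 44, 49, 47, 50, 52]
180 [145, 146, 148, 144, 146, 138, 120, 99, 92, 94, 93, 89, 72, 57, 44, 43, 45, 48, 44, 44, 39, 49, 72, 84, 89, 80, 71, 57, 51, 54, 55, 50, 53, 52, 50, 54]
190 [138, 140, 137, 136, 137, 136, 131, 127, 110, 92, 88, 80, 68, 59, 57, 69, 78, 85, 87, 84, 72, 69, 81, 91, 90, 93, 89, 94, 92, 94, 94, 92, 94, 91, 93, 91]
230 [129, 129, 126, 130, 133, 131, 127, 114, 104, 94, 83, 76, 75, 78, 85, 81, 81, 83, 82, 82, 80, 83, 81, 83, 78, 83, 83, 81, 83, 80, 79, 79, 83, 81, 80, 81]
[104, 106, 107, 101, 106, 105, 102, 104, 104, 102, 101, 102, 101, 97, 82, 63, 45, 39, 54, 73, 81, 84, 87, 85, 80, 83, 84, 88, 85, 79, 72, 56, 47, 40, 39, 48, 55, 70, 66, 52, 39, 43, 40, 48, 57, 64, 73, 76, 75, 71, 72, 71, 66, 70, 67, 69, 71, 69, 68, 68, 71, 68, 72, 72, 75, 80, 86, 88, 89, 88, 90, 87, 89, 86, 89]
```

apply_moves --pt "-0.006 0.016 0.5 0 0 0.014 1" --pt "-0.006 0.016 0.7 0 0 0.014 0.8" --pt "-0.006 0.016 0.85 0 0 0.014 0.6" --pt "-0.006 0.016 0.918 0 0 0.014 0.5" --pt "-0.006 0.016 0.918 0 0 0.014 0.5" --pt "-0.006 0.016 0.918 0 0 0.014 0.5" --pt "-0.006 0.016 0.918 0 0 0.014 0.5" --grip_force 55

```text
time_s: 4.05
tool_pos: [0.5517, 0.0324, 0.0592]
tool_rot: [180.0, -0.0, 88.8]
force: [-0.3, 0.5, 1.4]
grip_width: 0.0479
grasp_force: 0.0
```

apply_moves --pt "0 0 0 0 0 0 0.25" --pt "0 0 0 0 0 0 0" --pt "0 0 0 0 0 0 0" --pt "0 0 0 0 0 0 0" --pt "0 0 0 0 0 0 0" --pt "0 0 0 0 0 0 0"

```text
time_s: 4.65
tool_pos: [0.5517, 0.0324, 0.059]
tool_rot: [180.0, -0.0, 88.8]
force: [-0.7, 0.8, 0.6]
grip_width: 0.0093
grasp_force: 55.0
```

apply_moves --pt "0 0.007 -0.075 0.058 0 0 0" --pt "0 0.007 -0.075 0.058 0 0 0" --pt "0 0.021 -0.15 0.116 0 0 0" --pt "0 0.021 -0.15 0.116 0 0 0" --pt "0 0.041 -0.2225 0.1745 0 0 0" --pt "0 0.041 -0.2225 0.1745 0 0 0" --pt "0 0.0675 -0.2935 0.233 0 0 0" --pt "0 0.0675 -0.2935 0.233 0 0 0" --pt "0 0.1 -0.3615 0.291 0 0 0" --pt "0 0.1 -0.3615 0.291 0 0 0" --pt "0 0.1385 -0.4265 0.349 0 0 0" --pt "0 0.1385 -0.4265 0.349 0 0 0" --pt "0 0.1385 -0.4265 0.349 0 0 0" --pt "0 0.1385 -0.4265 0.349 0 0 0"

```text
time_s: 6.05
tool_pos: [0.5784, 0.0319, 0.1443]
tool_rot: [-150.1, -0.0, 88.8]
force: [0.4, -0.1, -1.8]
grip_width: 0.0096
grasp_force: 55.0
```

Run:
```python
from h import *
st(); save('side','s1')
im=cv2.imread('pics/s1.png'); cv2.imwrite('pics/s1c.png',cv2.resize(im[120:260,160:360],None,fx=3,fy=3))
```

```text
t 6.05 [0.5784 0.0319 0.1443] [-150.1   -0.    88.8] F [ 0.4 -0.1 -1.8] w 0.0096 55.0
```

View pics/s1c.png

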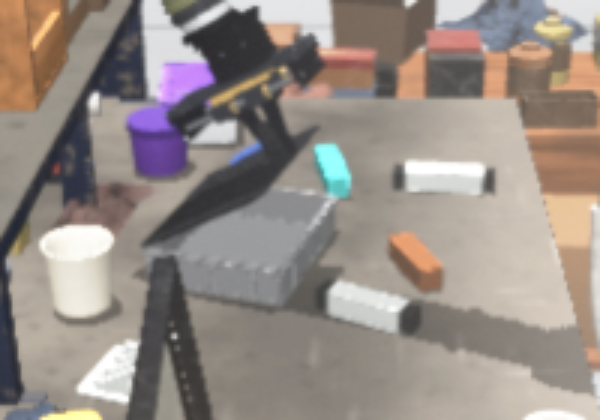

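The lid is tipped about 30° and resting on the tub's back rim. Next I'll lift it and level it, and check that the spot at right is free.

apply_moves --pt "0 -0.12 -0.21 0 0 0 0" --pt "0 -0.25 -0.433 0 0 0 0" --pt "0 -0.375 -0.65 0 0 0 0" --pt "0 -0.375 -0.65 -0.116 0 0 0" --pt "0 -0.375 -0.65 -0.23 0 0 0" --pt "0 -0.375 -0.65 -0.349 0 0 0" --pt "0 -0.375 -0.65 -0.349 0 0 0" --pt "0 -0.375 -0.65 -0.349 0 0 0"

```text
time_s: 6.9
tool_pos: [0.5766, 0.0319, 0.2963]
tool_rot: [179.8, -0.2, 88.9]
force: [-0.5, 0.6, -1.9]
grip_width: 0.0098
grasp_force: 55.0
```

Run:
```python
from h import *
st()
im=cv2.imread('pics/t0.png')
c=np.array([.50,-.405]); q=np.array([[c[0]+a*.105,c[1]+b*.089,0.] for a,b in [(1,1),(1,-1),(-1,-1),(-1,1)]])
p=proj('top',q); print(p.round(0).tolist()); cv2.polylines(im,[p.astype(np.int32)],True,(0,0,255),1)
for u in [(420,100),(447,200),(457,243)]: print(u,pix2('top',u,0)[0].round(3))
cv2.imwrite('pics/t0d.png',cv2.resize(im[60:300,200:512],None,fx=2,fy=2))
to([.5,-.32,.2],0)
```

```text
t 6.9 [0.5766 0.0319 0.2963] [179.8  -0.2  88.9] F [-0.5  0.6 -1.9] w 0.0098 55.0
[[377.0, 178.0], [429.0, 179.0], [430.0, 243.0], [377.0, 242.0]]
(420, 100) [ 0.874 -0.466  0.   ]
(447, 200) [ 0.538 -0.554  0.   ]
(457, 243) [ 0.396 -0.589  0.   ]
shift [-1.769 -0.35   0.473] turn [-0.    -0.004  1.034]
```

View pics/t0d.png

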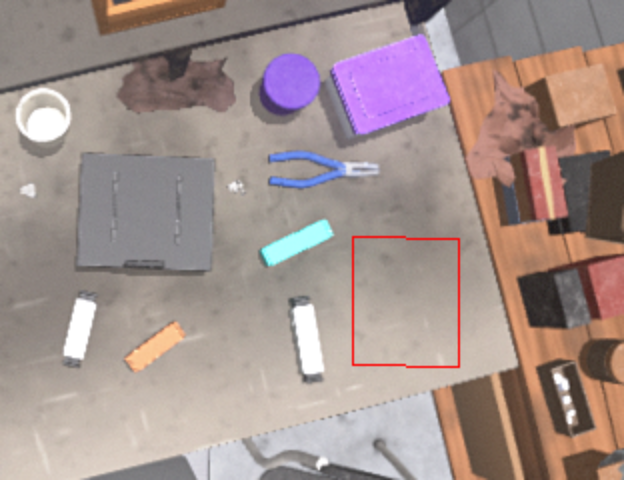

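Still gripped and level, and the red square at right (352-460, 237-367 in the crop) is free bench. I'll carry the lid there.

apply_moves --pt "-0.15 -0.03 0 0 0 0.07 0" --pt "-0.3 -0.06 0.05 0 0 0.15 0" --pt "-0.45 -0.08 0.1 0 0 0.23 0" --pt "-0.6 -0.11 0.15 0 0 0.32 0" --pt "-0.75 -0.14 0.2 0 0 0.4 0" --pt "-0.85 -0.16 0.2 0 0 0.47 0" --pt "-0.92 -0.165 0.2 0 0 0.517 0" --pt "-0.92 -0.165 0.2 0 0 0.517 0" --pt "-0.92 -0.165 0.2 0 0 0.517 0"

```text
time_s: 7.8
tool_pos: [0.5427, -0.1509, 0.2541]
tool_rot: [-179.9, 0.0, 44.5]
force: [0.0, 0.9, -1.2]
grip_width: 0.0095
grasp_force: 55.0
```

apply_moves --pt "-0.12 0.08 0 0 0 0.07 0" --pt "-0.24 0.17 0 0 0 0.15 0" --pt "-0.36 0.25 0.1 0 0 0.23 0" --pt "-0.5 0.35 0.2 0 0 0.32 0" --pt "-0.62 0.44 0.2 0 0 0.4 0" --pt "-0.7 0.5 0.2 0 0 0.47 0" --pt "-0.766 0.537 0.2 0 0 0.517 0" --pt "-0.766 0.537 0.2 0 0 0.517 0" --pt "-0.766 0.537 0.2 0 0 0.517 0"

```text
time_s: 8.7
tool_pos: [0.5092, -0.3337, 0.214]
tool_rot: [-179.9, 0.0, 0.2]
force: [0.1, 0.0, -1.9]
grip_width: 0.0098
grasp_force: 55.0
```

Run:
```python
from h import *
st(); to([.51,-.336,.03],0); to([.51,-.336,.0135],0)
save('side','s2')
im=cv2.imread('pics/s2.png'); cv2.imwrite('pics/s2c.png',cv2.resize(im[90:250,160:400],None,fx=3,fy=3))
```

```text
t 8.7 [ 0.5092 -0.3337  0.214 ] [-179.9    0.     0.2] F [ 0.1  0.  -1.9] w 0.0098 55.0
shift [0.004 0.013 0.92 ] turn [-0.001  0.     0.002]
shift [0.004 0.013 1.003] turn [-0.001  0.     0.002]
```

View pics/s2c.png

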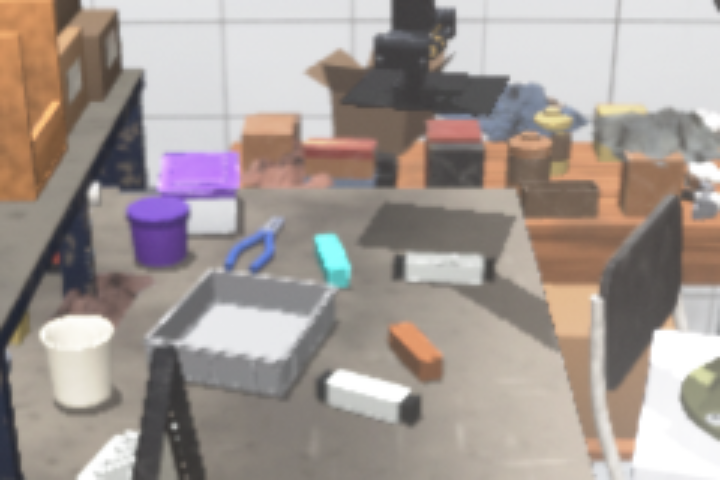

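The lid hangs level at (425,90) in the crop, over the clear spot, and the tub is open. I'll lower it.

apply_moves --pt "0 0.01 0.25 0 0 0 0" --pt "0 0.01 0.5 0 0 0 0" --pt "0 0.01 0.7 0 0 0 0" --pt "0 0.01 0.85 0 0 0 0" --pt "0 0.01 0.93 0 0 0 0" --pt "0 0.01 0.97 0 0 0 0" --pt "0 0.01 0.99 0 0 0 0" --pt "0 0.01 1.0 0 0 0 0" --pt "0 0.01 1.0 0 0 0 0" --pt "0 0.01 1.0 0 0 0 0"

```text
time_s: 9.75
tool_pos: [0.5091, -0.3378, 0.0155]
tool_rot: [180.0, -0.1, -0.0]
force: [-0.1, 0.3, -1.7]
grip_width: 0.0095
grasp_force: 55.0
```

apply_moves --pt "0 0 0.008 0 0 0 0" --pt "0 0 0.012 0 0 0 0" --pt "0 0 0.012 0 0 0 0"

```text
time_s: 10.05
tool_pos: [0.5091, -0.3378, 0.014]
tool_rot: [-180.0, -0.1, -0.0]
force: [-2.1, 3.5, 8.9]
grip_width: 0.0093
grasp_force: 55.0
```

apply_moves --pt "0 0 0 0 0 0 0.15" --pt "0 0 0 0 0 0 0.3" --pt "0 0 0 0 0 0 0.3" --pt "0 0 0 0 0 0 0.4"

```text
time_s: 10.45
tool_pos: [0.5082, -0.3374, 0.0118]
tool_rot: [180.0, 0.0, -0.0]
force: [-0.0, 0.2, 0.3]
grip_width: 0.0277
grasp_force: 0.0
```

apply_moves --pt "0 0 -0.25 0 0 0 0.4" --pt "0 0 -0.5 0 0 0 0.6" --pt "0 0 -0.85 0 0 0 1" --pt "0 0.0 -0.85 0 0 0 1" --pt "0.0 -0.65 -0.85 0 0 0.2 1" --pt "-0.1 -0.65 -0.85 0 0 0.23 1" --pt "-0.1 -0.65 -0.85 0 0 0.23 1" --pt "-0.1 -0.65 -0.85 0 0 0.23 1" --pt "-0.1 -0.65 -0.85 0 0 0.23 1"

```text
time_s: 11.35
tool_pos: [0.4887, -0.2058, 0.182]
tool_rot: [-179.9, -0.0, -19.6]
force: [0.2, -1.1, -0.1]
grip_width: 0.0851
grasp_force: 0.0
```

```bash
cat >> h.py <<'E'
def tubes(n,z=.03,im=None):
    "bright tube rects: white pixels of bare metal, world mm"
    C=cam(n); im=viewer.read_camera(n) if im is None else im
    m=((im.min(2)>170)).astype(np.uint8); m=cv2.morphologyEx(m,cv2.MORPH_OPEN,np.ones((3,3)))
    k,l,s,c=cv2.connectedComponentsWithStats(m)
    for i in range(1,k):
        if s[i,4]<100: continue
        ys,xs=np.nonzero(l==i); P=pix2(n,np.c_[xs,ys],z,C)[:,:2]; r=cv2.minAreaRect((P*1000).astype(np.float32))
        print('bright',s[i,4],c[i].round(0),np.round(r[0],1),np.round(r[1],0),round(r[2],1))
    return im
E
python3 - <<'E'
from h import *
st(); C=cam('wrist'); im=save('wrist','w2'); tubes('wrist',.03,im)
for d in masks_of('wrist','tube_c'):
    ys,xs=np.nonzero(d['pixels']); P=pix2('wrist',np.c_[xs,ys],.03,C)[:,:2]; r=cv2.minAreaRect((P*1000).astype(np.float32))
    print(round(d['conf'],2),np.round(d['location']),len(xs),np.round(r[0],0),np.round(r[1],0),round(r[2],1))
E
```

```text
t 11.35 [ 0.4887 -0.2058  0.182 ] [-179.9   -0.   -19.6] F [ 0.2 -1.1 -0.1] w 0.0851 0.0
bright 209 [21. 18.] [728.9 -40.6] [49.  4.] 88.7
bright 250 [121.  37.] [ 677.6 -129.5] [25. 17.] 84.1
bright 13397 [ 45. 130.] [630.2  16.4] [160. 154.] 88.6
bright 2113 [288. 209.] [ 439.4 -234.6] [107.  32.] 9.7
bright 590 [ 60. 196.] [548.8  21.3] [164.   6.] 88.7
bright 2127 [256. 266.] [ 383.  -168.8] [387.  12.] 70.3
0.87 [229.  87.] 3310 [ 593. -214.] [ 33. 114.] 26.8
0.69 [284. 201.] 2541 [ 444. -232.] [135.  31.] 10.0
0.45 [132. 245.] 91 [462. -36.] [22.  8.] 70.6
```

View pics/w2.png

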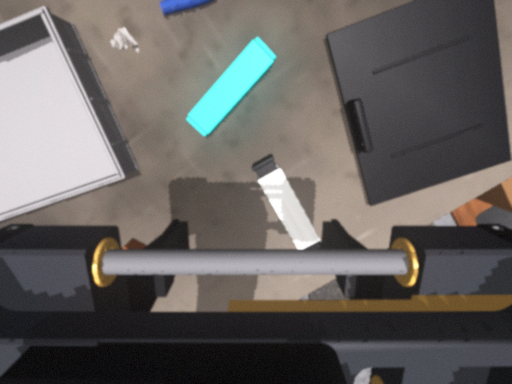

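The lid lies flat, tab up, at upper right (about (420,100)). The tube runs from (263,165) down to (305,245), pointing about +10°. I'll grasp it.

apply_moves --pt "-0.209 0.218 0.3 0 0 -0.19 1" --pt "-0.209 0.218 0.45 0 0 -0.356 1" --pt "-0.209 0.218 0.6 0 0 -0.356 1" --pt "-0.209 0.218 0.6 0 0 -0.356 1" --pt "-0.209 0.218 0.75 0 0 -0.356 1" --pt "-0.209 0.218 0.85 0 0 -0.356 1" --pt "-0.209 0.218 0.88 0 0 -0.356 1" --pt "-0.209 0.218 0.88 0 0 -0.356 1" --pt "-0.209 0.218 0.88 0 0 -0.356 1" --grip_force 25

```text
time_s: 12.35
tool_pos: [0.4347, -0.2355, 0.0067]
tool_rot: [179.9, -0.0, 10.7]
force: [0.7, -0.5, -0.5]
grip_width: 0.0873
grasp_force: 0.0
```

apply_moves --pt "0 0 0 0 0 0 0.6" --pt "0 0 0 0 0 0 0.4" --pt "0 0 0 0 0 0 0.2" --pt "0 0 0 0 0 0 0" --pt "0 0 0 0 0 0 0" --pt "0 0 0 0 0 0 0"

```text
time_s: 12.95
tool_pos: [0.4343, -0.2341, 0.006]
tool_rot: [-180.0, -0.0, 10.8]
force: [-0.0, -0.4, -0.2]
grip_width: 0.0468
grasp_force: 0.0
```

apply_moves --pt "0 0 0 0 0 0 0" --pt "0 0 0 0 0 0 0" --pt "0 0 0 0 0 0 0" --pt "0 0 0 0 0 0 0" --pt "0 0 0 0 0 0 0" --grip_force 50

```text
time_s: 13.45
tool_pos: [0.4342, -0.2341, 0.0059]
tool_rot: [-180.0, 0.0, 10.8]
force: [0.1, 0.5, 0.6]
grip_width: 0.0294
grasp_force: 50.0
```

apply_moves --pt "0 0 -0.2 0 0 0 0" --pt "0 0 -0.4 0 0 0 0" --pt "0 0 -0.6 0 0 0 0" --pt "0.1 -0.2 -0.8 0 0 0 0" --pt "0.2 -0.4 -0.95 0 0 0 0" --pt "0.25 -0.6 -0.95 0 0 0 0" --pt "0.3 -0.8 -0.95 0 0 0 0" --pt "0.325 -0.905 -0.95 0 0 0 0" --pt "0.325 -0.905 -0.95 0 0 0 0"

```text
time_s: 14.35
tool_pos: [0.4637, -0.0399, 0.1952]
tool_rot: [-179.9, 0.1, 11.2]
force: [0.1, -0.8, -2.0]
grip_width: 0.0299
grasp_force: 50.0
```

apply_moves --pt "0.05 -0.2 0 0 0 0 0" --pt "0.1 -0.4 0 0 0 0 0" --pt "0.15 -0.6 0 0 0 0 0" --pt "0.2 -0.8 0 0 0 0 0" --pt "0.227 -0.923 0 0 0 0 0" --pt "0.227 -0.923 0 0 0 0 0"

```text
time_s: 14.95
tool_pos: [0.4735, 0.1492, 0.195]
tool_rot: [-180.0, 0.1, 11.1]
force: [-0.1, 0.6, -3.2]
grip_width: 0.0294
grasp_force: 50.0
```

apply_moves --pt "0.05 -0.2 0 0 0 0 0" --pt "0.1 -0.4 0 0 0 0.05 0" --pt "0.13 -0.6 0 0 0 0.13 0" --pt "0.153 -0.805 0 0 0 0.219 0" --pt "0.153 -0.805 0 0 0 0.219 0" --pt "0.153 -0.805 0 0 0 0.219 0"

```text
time_s: 15.55
tool_pos: [0.4742, 0.3086, 0.1949]
tool_rot: [179.8, 0.0, -8.0]
force: [0.5, -0.7, -2.7]
grip_width: 0.0299
grasp_force: 50.0
```

Run:
```python
from h import *
st(); C=cam('wrist'); im=save('wrist','w3')
for d in masks_of('wrist','stop'):
    ys,xs=np.nonzero(d['pixels']); P=pix2('wrist',np.c_[xs,ys],.044,C)[:,:2]; r=cv2.minAreaRect((P*1000).astype(np.float32))
    print(round(d['conf'],2),np.round(d['location']),len(xs),np.round(r[0],0),np.round(r[1],0),round(r[2],1))
```

```text
t 15.55 [0.4742 0.3086 0.1949] [179.8   0.   -8. ] F [ 0.5 -0.7 -2.7] w 0.0299 50.0
0.56 [216.  29.] 4694 [634. 322.] [88. 55.] 82.0
```

View pics/w3.png

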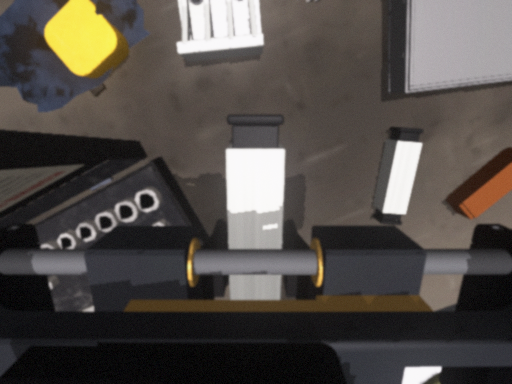

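The wrist view shows the held tube with its plug standing well proud (flange about (256,119), bare end at row 148). The stop's front plate is at (178-263, 36-52), and tube_b is at (400,175). I'll fit the front edge numerically.

Run:
```python
from h import *
im=cv2.imread('pics/w3.png',0)
for c in [185,200,220,240,255]: print(c,im[26:62,c].tolist())
print('row',im[46,170:182].tolist(),im[42,256:270].tolist())
print('tubecol',im[108:156,256].tolist())
for z in (0,.044): print(z,pix2('wrist',[(185,52),(255,46)],z).round(4).tolist())
```

```text
185 [233, 232, 231, 231, 231, 233, 232, 231, 233, 233, 233, 233, 232, 233, 233, 235, 241, 241, 244, 248, 248, 248, 248, 248, 247, 242, 219, 158, 107, 82, 80, 76, 73, 71, 73, 70]
200 [249, 248, 248, 248, 248, 249, 248, 248, 249, 249, 248, 248, 247, 244, 245, 247, 248, 248, 249, 248, 249, 249, 248, 243, 226, 179, 125, 93, 84, 84, 81, 84, 76, 79, 73, 70]
220 [249, 249, 249, 249, 248, 249, 249, 249, 248, 249, 248, 246, 246, 248, 249, 249, 249, 249, 249, 249, 248, 246, 235, 193, 134, 95, 84, 84, 82, 85, 82, 82, 77, 77, 71, 75]
240 [248, 249, 248, 249, 249, 249, 249, 248, 247, 246, 246, 248, 248, 249, 249, 249, 248, 249, 248, 246, 233, 188, 127, 97, 87, 86, 83, 81, 78, 79, 75, 79, 74, 73, 75, 82]
255 [234, 235, 235, 236, 236, 236, 236, 235, 237, 239, 236, 242, 247, 248, 248, 248, 248, 247, 242, 217, 154, 98, 82, 81, 81, 77, 80, 78, 78, 72, 70, 69, 67, 79, 88, 94]
row [92, 93, 94, 92, 92, 106, 149, 215, 240, 246, 248, 248] [248, 248, 248, 248, 248, 245, 236, 193, 133, 103, 97, 98, 94, 99]
tubecol [76, 81, 80, 77, 76, 72, 59, 52, 58, 68, 73, 72, 65, 62, 56, 48, 43, 50, 68, 77, 80, 81, 80, 83, 81, 82, 79, 80, 81, 82, 84, 80, 84, 83, 84, 83, 84, 80, 87, 111, 172, 229, 246, 248, 248, 249, 249, 249]
0 [[0.6313, 0.3673, 0.0], [0.6258, 0.2843, 0.0]]
0.044 [[0.621, 0.3585, 0.044], [0.6162, 0.2858, 0.044]]
```

Run:
```python
from h import *
p=pix2('wrist',[(256,115),(256,148.5)],.218); print(p.round(4)); o=env.get_obs()['tool_pos']; print(np.hypot(*(p-o)[:,:2].T))
for z in (.05,.1,.15): print(z,pix2('top',[(143,188),(148,203),(163,255)],z).round(3)[:,:2].tolist(), pix2('wrist',[(150,142),(160,158)],z).round(3)[:,:2].tolist())
to([.50,.308,.06],-4);to([.50,.308,.013],-4)
```

```text
[[0.5478 0.2954 0.218 ]
 [0.5316 0.2977 0.218 ]]
[0.07368088 0.05735155]
0.05 [[0.553, 0.438], [0.506, 0.42], [0.346, 0.367]] [[0.536, 0.415], [0.517, 0.408]]
0.1 [[0.55, 0.423], [0.506, 0.406], [0.352, 0.355]] [[0.538, 0.395], [0.522, 0.39]]
0.15 [[0.548, 0.408], [0.505, 0.391], [0.358, 0.343]] [[0.54, 0.376], [0.527, 0.372]]
shift [ 0.123 -0.024  0.677] turn [ 0.001 -0.    -0.048]
shift [ 0.123 -0.025  0.912] turn [ 0.001 -0.    -0.048]
```

apply_moves --pt "0.15 0 0.2 0 0 -0.048 0" --pt "0.308 0 0.4 0 0 -0.048 0" --pt "0.308 0 0.6 0 0 -0.048 0" --pt "0.308 0 0.75 0 0 -0.048 0" --pt "0.308 0 0.85 0 0 -0.048 0" --pt "0.308 0 0.91 0 0 -0.048 0" --pt "0.308 0 0.91 0 0 -0.048 0" --pt "0.308 0 0.91 0 0 -0.048 0"

```text
time_s: 16.45
tool_pos: [0.5362, 0.3004, 0.0151]
tool_rot: [-180.0, -0.1, -4.0]
force: [1.0, 0.6, -3.3]
grip_width: 0.0294
grasp_force: 50.0
```

apply_moves --pt "0.03 0 0 0 0 0 0" --pt "0.06 0 0 0 0 0 0" --pt "0.08 0 0 0 0 0 0" --pt "0.1 0 0 0 0 0 0" --pt "0.11 0 0 0 0 0 0" --pt "0.12 0 0 0 0 0 0" --pt "0.12 0 0 0 0 0 0"

```text
time_s: 17.15
tool_pos: [0.553, 0.3004, 0.0129]
tool_rot: [179.9, 0.7, -3.8]
force: [-14.1, 1.0, 0.7]
grip_width: 0.0294
grasp_force: 50.0
```

apply_moves --pt "0.01 0 0 0 0 0 0" --pt "0.02 0 0 0 0 0 0" --pt "0.02 0 0 0 0 0 0" --pt "0.02 0 0 0 0 0 0"

```text
time_s: 17.55
tool_pos: [0.553, 0.3006, 0.0118]
tool_rot: [179.8, 1.1, -3.7]
force: [-20.3, -0.5, 3.6]
grip_width: 0.0295
grasp_force: 50.0
```

```bash
python3 - <<'E'
from h import *
st(); im=save('wrist','w4'); g=cv2.cvtColor(im,cv2.COLOR_RGB2GRAY)
print(g[60:160,256].tolist())
p=pix2('wrist',[(256,115),(256,148.5)],env.get_obs()['tool_pos'][2]+.023)
E
cp pics/w4.png pics/w4c.png; python3 -c "
import cv2;im=cv2.imread('pics/w4.png');cv2.imwrite('pics/w4c.png',cv2.resize(im[40:240,130:380],None,fx=3,fy=3))"
```

```text
t 17.55 [0.553  0.3006 0.0118] [179.8   1.1  -3.7] F [-20.3  -0.5   3.6] w 0.0295 50.0
[242, 244, 243, 243, 243, 244, 243, 244, 243, 243, 243, 243, 243, 243, 244, 243, 242, 243, 242, 243, 243, 244, 244, 242, 242, 243, 244, 243, 244, 243, 243, 242, 243, 243, 243, 243, 243, 243, 242, 241, 238, 237, 237, 237, 238, 238, 241, 242, 242, 244, 242, 242, 234, 207, 169, 188, 226, 237, 242, 242, 243, 243, 243, 243, 243, 243, 242, 244, 243, 243, 243, 243, 242, 241, 241, 240, 239, 235, 225, 198, 156, 105, 88, 83, 85, 76, 74, 72, 105, 169, 222, 239, 242, 243, 243, 243, 243, 244, 243, 243]
```

View pics/w4c.png

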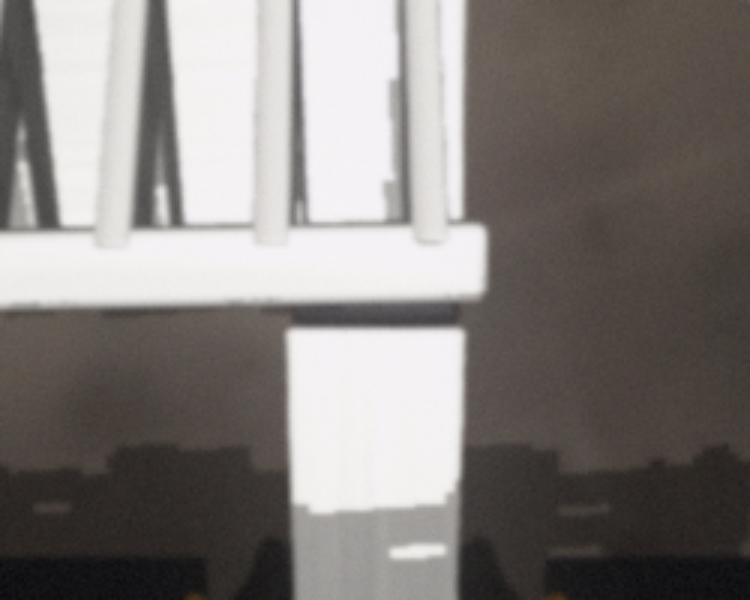

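Plug seated: only the flange shows between bare tube and stop, at crop rows 305-325, under 20 N. I'll back off, lift, and turn the tube end for end.

apply_moves --pt "-0.1 0 0 0 0 0 0" --pt "-0.25 0 -0.05 0 0 0 0" --pt "-0.35 0 -0.25 0 0 0 0" --pt "-0.35 0 -0.5 0 0 0 0" --pt "-0.35 0.1 -0.75 0 0 0 0" --pt "-0.35 0.2 -1 0 0 0 0" --pt "-0.35 0.2 -1 0 0 -0.1 0" --pt "-0.35 0.2 -1 0 0 -0.2 0" --pt "-0.35 0.2 -1 0 0 -0.3 0" --pt "-0.35 0.2 -1 0 0 -0.4 0" --pt "-0.35 0.2 -1 0 0 -0.5 0" --pt "-0.35 0.2 -1 0 0 -0.6 0" --pt "-0.35 0.2 -1 0 0 -0.7 0" --pt "-0.35 0.2 -1 0 0 -0.7 0"

```text
time_s: 19.0
tool_pos: [0.4916, 0.2636, 0.215]
tool_rot: [179.9, -0.1, 56.2]
force: [0.3, 0.3, -3.5]
grip_width: 0.0298
grasp_force: 50.0
```

apply_moves --pt "0 0 0 0 0 -0.1 0" --pt "0 0 0 0 0 -0.2 0" --pt "0 0 0 0 0 -0.3 0" --pt "0 0 0 0 0 -0.4 0" --pt "0 0 0 0 0 -0.5 0" --pt "0 0 0 0 0 -0.6 0" --pt "0 0 0 0 0 -0.7 0" --pt "0 0 0 0 0 -0.7 0"

```text
time_s: 19.8
tool_pos: [0.4912, 0.2636, 0.2146]
tool_rot: [179.9, 0.0, 116.2]
force: [-0.2, 0.4, -3.6]
grip_width: 0.0297
grasp_force: 50.0
```

apply_moves --pt "0 0 0 0 0 -0.1 0" --pt "0 0 0 0 0 -0.2 0" --pt "0 0 0 0 0 -0.3 0" --pt "0 0 0 0 0 -0.4 0" --pt "0 0 0 0 0 -0.5 0" --pt "0 0 0 0 0 -0.6 0" --pt "0 0 0 0 0 -0.694 0" --pt "0 0 0 0 0 -0.694 0" --pt "0 0 0 0 0 -0.694 0"

```text
time_s: 20.7
tool_pos: [0.4909, 0.2637, 0.2142]
tool_rot: [180.0, 0.0, 175.7]
force: [-0.2, -0.0, -3.3]
grip_width: 0.0298
grasp_force: 50.0
```

Run:
```python
from h import *
st(); C=cam('wrist'); im=save('wrist','w5'); tubes('wrist',.03,im); to([.53,.300,.0128],176)
```

```text
t 20.7 [0.4909 0.2637 0.2142] [180.    0.  175.7] F [-0.2 -0.  -3.3] w 0.0298 50.0
bright 3752 [41. 22.] [305.5  46.2] [125.  55.] 85.4
bright 257 [148.   6.] [293.1 160.7] [26. 13.] 85.6
bright 1204 [468.  18.] [331.7 521.2] [29. 82.] 7.9
bright 291 [403.  46.] [353.7 443.7] [12. 30.] 17.3
bright 168 [159.  56.] [343.2 164.3] [ 6. 40.] 15.8
bright 233 [498. 103.] [423.9 562.8] [24. 25.] 46.7
bright 182 [469. 112.] [433.5 530.5] [19. 26.] 80.5
bright 1983 [147. 148.] [448.8 130.6] [34. 92.] 77.9
bright 268 [447. 123.] [443.7 504.1] [27. 26.] 6.9
bright 567 [410. 138.] [459.5 459.9] [30. 60.] 18.2
bright 5726 [255. 197.] [525.4 261. ] [ 75. 138.] 85.7
bright 864 [ 69. 240.] [564.8   4.7] [89. 24.] 89.2
bright 345 [ 68. 264.] [599.5 -11.5] [51. 16.] 85.9
bright 1345 [ 72. 292.] [645.8 -16.2] [55. 61.] 85.9
bright 1527 [257. 287.] [657.3 259.8] [95. 43.] 85.7
shift [-0.181  0.195  1.007] turn [ 0.     0.    -0.003]
```

View pics/w5.png

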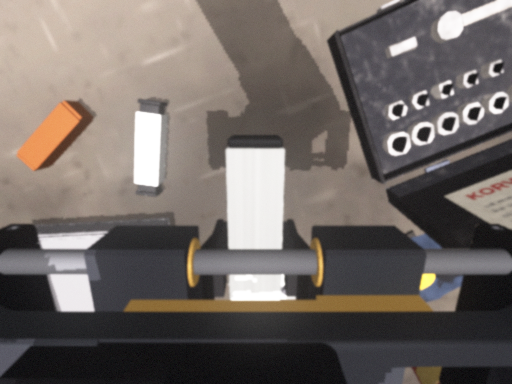

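The first plug is home (flange only, rows 136-148), and the other end now faces the stop. I'll push it.

apply_moves --pt "-0.08 0.1 0.25 0 0 0 0" --pt "-0.13 0.195 0.5 0 0 0 0" --pt "-0.13 0.195 0.7 0 0 0 0" --pt "-0.13 0.195 0.85 0 0 0 0" --pt "-0.13 0.195 0.95 0 0 0 0" --pt "-0.13 0.195 1.0 0 0 0 0" --pt "-0.13 0.195 1.0 0 0 0 0" --pt "-0.13 0.195 1.0 0 0 0 0"

```text
time_s: 21.55
tool_pos: [0.5201, 0.3015, 0.0152]
tool_rot: [179.9, 0.1, 176.0]
force: [0.1, 0.8, -2.0]
grip_width: 0.0298
grasp_force: 50.0
```

apply_moves --pt "-0.03 0 0 0 0 0 0" --pt "-0.06 0 0 0 0 0 0" --pt "-0.08 0 0 0 0 0 0" --pt "-0.1 0 0 0 0 0 0" --pt "-0.12 0 0 0 0 0 0" --pt "-0.13 0 0 0 0 0 0" --pt "-0.14 0 0 0 0 0 0" --pt "-0.14 0 0 0 0 0 0"

```text
time_s: 22.35
tool_pos: [0.5473, 0.2989, 0.0139]
tool_rot: [-180.0, 0.0, 176.0]
force: [0.5, 0.5, -3.0]
grip_width: 0.0296
grasp_force: 50.0
```

apply_moves --pt "-0.02 0 0 0 0 0 0" --pt "-0.04 0 0 0 0 0 0" --pt "-0.06 0 0 0 0 0 0" --pt "-0.06 0 0 0 0 0 0"

```text
time_s: 22.75
tool_pos: [0.5579, 0.2985, 0.0134]
tool_rot: [-180.0, -0.2, 176.1]
force: [-3.3, 0.2, -1.8]
grip_width: 0.0297
grasp_force: 50.0
```

apply_moves --pt "-0.02 0 0 0 0 0 0" --pt "-0.04 0 0 0 0 0 0" --pt "-0.06 0 0 0 0 0 0" --pt "-0.06 0 0 0 0 0 0"

```text
time_s: 23.15
tool_pos: [0.5637, 0.2982, 0.0118]
tool_rot: [-179.8, -0.8, 176.2]
force: [-15.5, -0.3, 0.7]
grip_width: 0.0296
grasp_force: 50.0
```

apply_moves --pt "-0.01 0 0 0 0 0 0" --pt "-0.025 0 0 0 0 0 0" --pt "-0.025 0 0 0 0 0 0" --pt "-0.025 0 0 0 0 0 0"

```text
time_s: 23.55
tool_pos: [0.5639, 0.2982, 0.0105]
tool_rot: [-179.7, -1.3, 176.3]
force: [-23.5, -0.7, 4.0]
grip_width: 0.0297
grasp_force: 50.0
```

apply_moves --pt "0.1 0 0 0 0 0 0" --pt "0.25 0 -0.05 0 0 0 0" --pt "0.35 0 -0.25 0 0 0 0" --pt "0.35 0 -0.5 0 0 0 0" --pt "0.35 0.1 -0.75 0 0 0 0" --pt "0.35 0.2 -0.9 0 0 0 0" --pt "0.35 0.2 -0.9 0 0 0 0" --pt "0.35 0.2 -0.9 0 0 0 0"

```text
time_s: 24.35
tool_pos: [0.5098, 0.3421, 0.1948]
tool_rot: [179.9, 0.1, 176.1]
force: [0.2, -1.2, -2.8]
grip_width: 0.0296
grasp_force: 50.0
```

Run:
```python
from h import *
st(); im=save('top','t2')
C=cam('top')
for t,z in [('tub',.05),('tube_a',.03)]:
    for d in masks_of('top',t):
        ys,xs=np.nonzero(d['pixels']); 
        if len(xs)<20: continue
        P=pix2('top',np.c_[xs,ys],z,C)[:,:2]; r=cv2.minAreaRect((P*1000).astype(np.float32))
        print(t,round(d['conf'],2),np.round(d['location']),len(xs),np.round(r[0],0),np.round(r[1],0),round(r[2],1))
tubes('top',.03,im)
cv2.imwrite('pics/t2c.png',cv2.resize(im[100:260,160:375,::-1],None,fx=3.6,fy=3.6,interpolation=cv2.INTER_CUBIC))
```

```text
t 24.35 [0.5098 0.3421 0.1948] [1.799e+02 1.000e-01 1.761e+02] F [ 0.2 -1.2 -2.8] w 0.0296 50.0
tub 0.78 [272. 165.] 3789 [631.  34.] [212. 185.] 88.8
tube_a 0.68 [348. 180.] 363 [ 591. -211.] [ 32. 122.] 24.7
tube_a 0.58 [239. 224.] 339 [447. 133.] [ 29. 120.] 77.3
tube_a 0.57 [356. 147.] 465 [ 716. -255.] [ 61. 177.] 7.8
tube_a 0.56 [276. 233.] 258 [423.  13.] [29. 97.] 36.9
bright 245 [132.  38.] [1055.1  508.7] [57. 59.] 0.0
bright 124 [77. 98.] [849.6 679.3] [18. 90.] 55.6
bright 276 [223. 122.] [773.3 189.9] [53. 65.] 1.1
bright 3008 [271. 169.] [625.4  37.7] [199. 159.] 88.9
bright 613 [183. 158.] [655.1 322. ] [97. 76.] 86.4
bright 297 [239. 224.] [447.1 131.5] [32. 91.] 77.3
bright 248 [ 31. 252.] [348.5 810.9] [127.  45.] 2.3
bright 145 [ 93. 265.] [303.  599.9] [ 13. 127.] 17.3
bright 171 [309. 305.] [203.5 -97.6] [76. 35.] 1.2
bright 3507 [278. 341.] [54.3  7.7] [212. 321.] 0.9
bright 116 [505. 343.] [  72.3 -744.4] [29. 49.] 13.1
```

View pics/t2c.png

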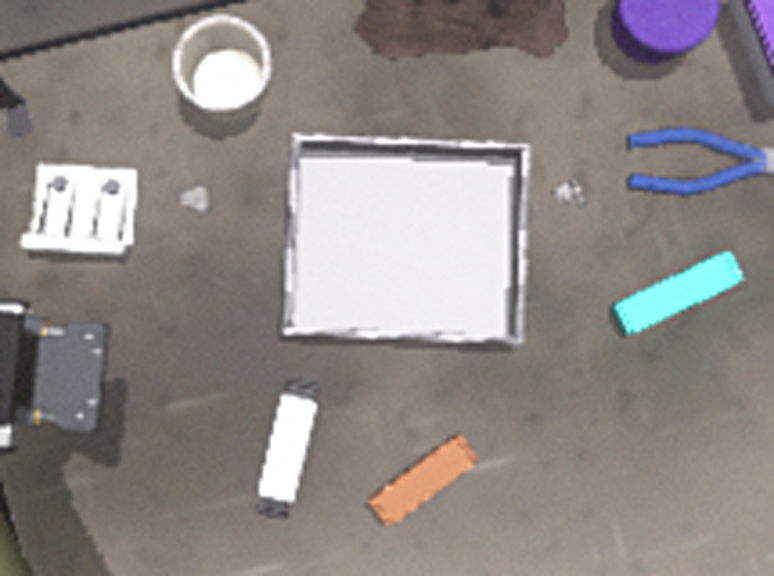

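The tub hasn't moved, centre near (.632,.034). The held tube's length says tube_b, and the one still lying at crop (288,448) is tube_a. I'll carry tube_b over the tub.

apply_moves --pt "-0.1 -0.2 0 0 0 0 0" --pt "-0.2 -0.4 0 0 0 0 0" --pt "-0.3 -0.6 0 0 0 0 0" --pt "-0.35 -0.8 0 0 0 0 0" --pt "-0.364 -0.928 0 0 0 0 0" --pt "-0.364 -0.928 0 0 0 0 0"

```text
time_s: 25.1
tool_pos: [0.5691, 0.1436, 0.1925]
tool_rot: [-179.7, -0.1, 175.5]
force: [0.4, -0.9, -3.4]
grip_width: 0.0298
grasp_force: 50.0
```

apply_moves --pt "-0.1 -0.2 0 0 0 0 0" --pt "-0.2 -0.4 0 0 0 -0.03 0" --pt "-0.3 -0.6 0 0 0 -0.03 0" --pt "-0.388 -0.766 0.2 0 0 -0.031 0" --pt "-0.388 -0.766 0.4 0 0 -0.031 0" --pt "-0.388 -0.766 0.4 0 0 -0.031 0"

```text
time_s: 25.7
tool_pos: [0.63, -0.0085, 0.1059]
tool_rot: [-179.9, -0.8, 178.5]
force: [-1.7, -0.0, -4.5]
grip_width: 0.0295
grasp_force: 50.0
```

Run:
```python
from h import *
st(); to([.637,-.006,.013],178.8)
C=cam('wrist'); im=save('wrist','w6'); cv2.imwrite('pics/w6.png',im[...,::-1])
```

```text
t 25.7 [ 0.63   -0.0085  0.1059] [-179.9   -0.8  178.5] F [-1.7 -0.  -4.5] w 0.0295 50.0
shift [-0.041  0.014  0.464] turn [-0.001 -0.01  -0.003]
```

View pics/w6.png

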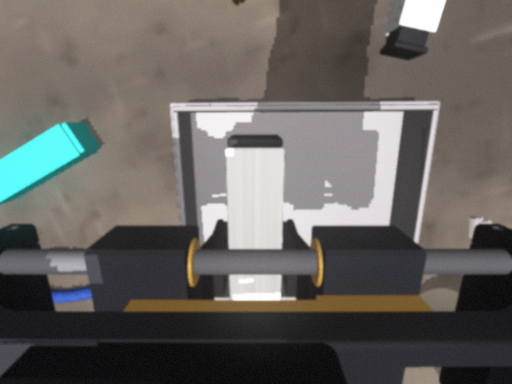

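The tube is over the tub floor with clearance from the walls (rim at rows 103-300, cols 175-435). I'll lower it in.

apply_moves --pt "0 0 0.1 0 0 0 0" --pt "0 0 0.2 0 0 0 0" --pt "0 0 0.3 0 0 0 0" --pt "0 0 0.4 0 0 0 0" --pt "0 0 0.46 0 0 0 0" --pt "0 0 0.46 0 0 0 0" --pt "0 0 0.46 0 0 0 0"

```text
time_s: 26.45
tool_pos: [0.6367, -0.0059, 0.0233]
tool_rot: [180.0, 0.1, 178.8]
force: [0.2, -0.1, -2.0]
grip_width: 0.0296
grasp_force: 50.0
```

apply_moves --pt "0 0 0.03 0 0 0 0" --pt "0 0 0.05 0 0 0 0" --pt "0 0 0.06 0 0 0 0" --pt "0 0 0.065 0 0 0 0" --pt "0 0 0.067 0 0 0 0" --pt "0 0 0.067 0 0 0 0"

```text
time_s: 27.05
tool_pos: [0.6358, -0.0065, 0.01]
tool_rot: [180.0, -0.0, 178.7]
force: [-2.7, -0.3, 5.3]
grip_width: 0.0296
grasp_force: 50.0
```

Contact with the tub floor. I'll release partway open, rise, and head for tube_a at (.447,.132), which points about -13°.

apply_moves --pt "0 0 0 0 0 0 0.42" --pt "0 0 0 0 0 0 0.5" --pt "0 0 0 0 0 0 0.5" --pt "0 0 0 0 0 0 0.5" --pt "0 0 -0.2 0 0 0 0.5" --pt "0 0 -0.4 0 0 0 0.5" --pt "0 0 -0.65 0 0 0 0.5" --pt "0 0 -0.9 0 0 0 1" --pt "0.4 0.1 -0.9 0 0 0.1 1" --pt "0.6 0.25 -0.9 0 0 0.2 1" --pt "0.7 0.25 -0.9 0 0 0.3 1" --pt "0.7 0.25 -0.9 0 0 0.4 1" --pt "0.7 0.25 -0.9 0 0 0.5 1" --pt "0.7 0.25 -0.9 0 0 0.6 1" --pt "0.7 0.25 -0.9 0 0 0.7 1" --pt "0.7 0.25 -0.9 0 0 0.7 1"

```text
time_s: 28.65
tool_pos: [0.4968, 0.0465, 0.1886]
tool_rot: [180.0, -0.0, 118.5]
force: [0.1, 0.5, -0.1]
grip_width: 0.0868
grasp_force: 0.0
```

Run:
```python
from h import *
st(); im=save('wrist','w7'); tubes('wrist',.03,im); tubes('top',.03)
for n in ('wrist','top'):
  C=cam(n)
  for d in masks_of(n,'tube_a'):
    ys,xs=np.nonzero(d['pixels']); P=pix2(n,np.c_[xs,ys],.03,C)[:,:2]; r=cv2.minAreaRect((P*1000).astype(np.float32))
    print(n,round(d['conf'],2),np.round(d['location']),len(xs),np.round(r[0],0),np.round(r[1],0),round(r[2],1))
```

```text
t 28.65 [0.4968 0.0465 0.1886] [180.   -0.  118.5] F [ 0.1  0.5 -0.1] w 0.0868 0.0
bright 1939 [490.  45.] [649.2 300.2] [70. 65.] 87.2
bright 2324 [252.  92.] [448.5 130.9] [31. 91.] 77.7
bright 110 [448. 122.] [658.1 210.4] [21.  9.] 4.7
bright 8764 [356. 199.] [644.5  54.9] [161. 185.] 89.1
bright 278 [303. 244.] [593.2   4.4] [39. 18.] 28.6
bright 870 [320. 284.] [639.1 -44.4] [80. 39.] 28.5
bright 351 [132.  41.] [1042.5  504.1] [90. 62.] 13.7
bright 127 [146.  45.] [1029.5  457. ] [36. 50.] 77.2
bright 280 [421.  81.] [ 932.8 -455.4] [95. 37.] 15.1
bright 148 [77. 98.] [850.4 678.3] [21. 97.] 54.2
bright 514 [221. 118.] [789.7 200. ] [88. 87.] 46.8
bright 2273 [272. 161.] [641.2  37.5] [199. 136.] 88.9
bright 712 [183. 158.] [655.6 322.4] [103.  80.] 87.6
bright 266 [136. 158.] [649.8 471.2] [54. 61.] 32.1
bright 216 [347. 181.] [ 592.1 -210.8] [ 27. 101.] 28.8
bright 111 [ 37. 201.] [504.3 800.5] [38. 52.] 61.5
bright 374 [277. 207.] [503.4  12.9] [44. 88.] 7.5
bright 291 [299. 216.] [478.  -57.7] [114.  26.] 9.1
bright 290 [258. 221.] [459.7  71.8] [117.  27.] 7.6
bright 288 
[... 212 characters left out ...]
0221 [140. 339.] [101.  477.1] [351. 875.] 3.3
bright 997 [295. 338.] [107.8 -47.7] [325.  37.] 10.0
bright 1110 [423. 352.] [  57.3 -465.1] [ 91. 222.] 86.3
bright 320 [324. 336.] [  85.8 -138.1] [143.  29.] 1.3
bright 144 [505. 343.] [  72.7 -743.6] [36. 49.] 11.3
wrist 0.97 [298. 242.] 606 [612.  -3.] [34. 95.] 84.4
wrist 0.79 [250.  93.] 3041 [448. 130.] [ 31. 120.] 77.4
wrist 0.74 [187. 172.] 2400 [425.  12.] [36. 99.] 37.6
wrist 0.62 [290. 127.] 294 [499. 119.] [27. 15.] 74.1
top 0.9 [283. 165.] 325 [631.  -4.] [ 31. 110.] 88.5
top 0.79 [238. 225.] 416 [446. 133.] [ 38. 123.] 78.0
top 0.67 [224. 119.] 557 [783. 200.] [92. 78.] 1.6
top 0.59 [345. 180.] 402 [ 590. -207.] [ 37. 127.] 23.2
```

apply_moves --pt "0.2 0 0 0 0 -0.1 1" --pt "0.4 0 0.1 0 0 -0.2 1" --pt "0.488 -0.013 0.2 0 0 -0.3 1" --pt "0.488 -0.013 0.3 0 0 -0.4 1" --pt "0.488 -0.013 0.4 0 0 -0.5 1" --pt "0.488 -0.013 0.5 0 0 -0.572 1" --pt "0.488 -0.013 0.55 0 0 -0.572 1" --pt "0.488 -0.013 0.7 0 0 -0.572 1" --pt "0.488 -0.013 0.82 0 0 -0.572 1" --pt "0.488 -0.013 0.9 0 0 -0.572 1" --pt "0.488 -0.013 0.91 0 0 -0.572 1" --pt "0.488 -0.013 0.91 0 0 -0.572 1" --grip_force 25

```text
time_s: 30.05
tool_pos: [0.4482, 0.1309, 0.0068]
tool_rot: [-180.0, -0.0, 167.7]
force: [0.1, -0.4, -0.3]
grip_width: 0.0875
grasp_force: 0.0
```

apply_moves --pt "0 0 0 0 0 0 0.6" --pt "0 0 0 0 0 0 0.4" --pt "0 0 0 0 0 0 0.2" --pt "0 0 0 0 0 0 0" --pt "0 0 0 0 0 0 0" --pt "0 0 0 0 0 0 0" --pt "0 0 0 0 0 0 0" --pt "0 0 0 0 0 0 0"

```text
time_s: 30.85
tool_pos: [0.4479, 0.131, 0.0065]
tool_rot: [180.0, 0.0, 167.7]
force: [-0.1, 0.6, -0.9]
grip_width: 0.0306
grasp_force: 0.0
```

apply_moves --pt "0 0 0 0 0 0 0" --pt "0 0 0 0 0 0 0" --pt "0 0 0 0 0 0 0" --grip_force 50

```text
time_s: 31.15
tool_pos: [0.4479, 0.131, 0.0065]
tool_rot: [180.0, 0.0, 167.7]
force: [-0.2, -0.0, 0.1]
grip_width: 0.0296
grasp_force: 50.0
```

apply_moves --pt "0 0 -0.2 0 0 0 0" --pt "0 0 -0.4 0 0 0 0" --pt "-0.03 0.15 -0.5 0 0 -0.05 0" --pt "-0.06 0.3 -0.5 0 0 -0.099 0" --pt "-0.09 0.5 -0.5 0 0 -0.099 0" --pt "-0.13 0.7 -0.5 0 0 -0.099 0" --pt "-0.172 0.902 -0.5 0 0 -0.099 0" --pt "-0.172 0.902 -0.5 0 0 -0.099 0" --pt "-0.172 0.902 -0.35 0 0 -0.099 0" --pt "-0.172 0.902 -0.2 0 0 -0.099 0" --pt "-0.172 0.902 -0.1 0 0 -0.099 0" --pt "-0.172 0.902 -0.04 0 0 -0.099 0" --pt "-0.172 0.902 -0.035 0 0 -0.099 0" --pt "-0.172 0.902 -0.035 0 0 -0.099 0"

```text
time_s: 32.55
tool_pos: [0.5201, 0.2999, 0.0139]
tool_rot: [180.0, 0.0, 176.2]
force: [0.2, 0.6, -3.0]
grip_width: 0.0298
grasp_force: 50.0
```

Run:
```python
from h import *
st(); im=save('wrist','w8'); g=cv2.cvtColor(im,cv2.COLOR_RGB2GRAY)
c=g[90:200,256].astype(int); print([(90+i,int(c[i])) for i in range(0,110) if abs(c[min(i+1,109)]-c[i-1])>35])
z=env.get_obs()['tool_pos'][2]
print((np.array([pix2('wrist',[(256,r)],z+.023)[0][0] for r in range(90,200,10)])-env.get_obs()['tool_pos'][0]).round(4))
```

```text
t 32.55 [0.5201 0.2999 0.0139] [180.    0.  176.2] F [ 0.2  0.6 -3. ] w 0.0298 50.0
[(90, 86), (173, 106), (174, 178), (175, 232)]
[-0.0854 -0.0809 -0.0763 -0.0716 -0.0668 -0.0619 -0.057  -0.0519 -0.0467
 -0.0415 -0.0361]
```

apply_moves --pt "-0.06 0 0 0 0 0 0" --pt "-0.1 0 0 0 0 0 0" --pt "-0.13 0 0 0 0 0 0" --pt "-0.16 0 0 0 0 0 0" --pt "-0.18 0 0 0 0 0 0" --pt "-0.2 0 0 0 0 0 0" --pt "-0.22 0 0 0 0 0 0" --pt "-0.24 0 0 0 0 0 0" --pt "-0.24 0 0 0 0 0 0"

```text
time_s: 33.5
tool_pos: [0.5649, 0.2969, 0.0124]
tool_rot: [-179.9, -0.3, 176.3]
force: [-5.1, 0.7, -1.6]
grip_width: 0.0297
grasp_force: 50.0
```

apply_moves --pt "-0.015 0 0 0 0 0 0" --pt "-0.03 0 0 0 0 0 0" --pt "-0.04 0 0 0 0 0 0" --pt "-0.04 0 0 0 0 0 0"

```text
time_s: 33.9
tool_pos: [0.5649, 0.2974, 0.0103]
tool_rot: [-179.7, -1.2, 176.4]
force: [-20.2, 0.0, 2.4]
grip_width: 0.0298
grasp_force: 50.0
```

Home at x=.565 as predicted, holding 20 N without moving. I'll back off and turn it.

apply_moves --pt "0.1 0 0 0 0 0 0" --pt "0.25 0 -0.05 0 0 0 0" --pt "0.38 0 -0.25 0 0 0 0" --pt "0.38 0 -0.5 0 0 0 0" --pt "0.38 -0.1 -0.75 0 0 0 0" --pt "0.38 -0.18 -0.95 0 0 0 0" --pt "0.38 -0.18 -0.95 0 0 0.1 0" --pt "0.38 -0.18 -0.95 0 0 0.2 0" --pt "0.38 -0.18 -0.95 0 0 0.3 0" --pt "0.38 -0.18 -0.95 0 0 0.4 0" --pt "0.38 -0.18 -0.95 0 0 0.5 0" --pt "0.38 -0.18 -0.95 0 0 0.6 0" --pt "0.38 -0.18 -0.95 0 0 0.7 0" --pt "0.38 -0.18 -0.95 0 0 0.7 0"

```text
time_s: 35.3
tool_pos: [0.4977, 0.2653, 0.2036]
tool_rot: [180.0, 0.0, 116.0]
force: [-0.1, 1.1, -3.7]
grip_width: 0.0296
grasp_force: 50.0
```

apply_moves --pt "0 0 0 0 0 0.1 0" --pt "0 0 0 0 0 0.2 0" --pt "0 0 0 0 0 0.3 0" --pt "0 0 0 0 0 0.4 0" --pt "0 0 0 0 0 0.5 0" --pt "0 0 0 0 0 0.6 0" --pt "0 0 0 0 0 0.7 0" --pt "0 0 0 0 0 0.7 0"

```text
time_s: 36.1
tool_pos: [0.4976, 0.2653, 0.2036]
tool_rot: [180.0, -0.0, 56.1]
force: [-0.3, -0.6, -3.2]
grip_width: 0.0295
grasp_force: 50.0
```

apply_moves --pt "0 0 0 0 0 0.1 0" --pt "0 0 0 0 0 0.2 0" --pt "0 0 0 0 0 0.3 0" --pt "0 0 0 0 0 0.4 0" --pt "0 0 0 0 0 0.5 0" --pt "0 0 0 0 0 0.6 0" --pt "0 0 0 0 0 0.694 0" --pt "0 0 0 0 0 0.694 0" --pt "0 0 0 0 0 0.694 0"

```text
time_s: 37.0
tool_pos: [0.4976, 0.2654, 0.2036]
tool_rot: [-180.0, -0.0, -3.3]
force: [-0.9, -0.9, -2.0]
grip_width: 0.0295
grasp_force: 50.0
```

Run:
```python
from h import *
st(); to([.525,.300,.0135],-3.8); im=save('wrist','w9'); g=cv2.cvtColor(im,cv2.COLOR_RGB2GRAY)
c=g[90:200,256].astype(int); print([(90+i,int(c[i])) for i in range(1,109) if abs(c[i+1]-c[i-1])>25])
o=env.get_obs()['tool_pos']; print([(r,round(float(np.hypot(*(pix2('wrist',[(256,r)],o[2]+.023)[0]-o)[:2])),4)) for r in range(120,190,10)])
```

```text
t 37.0 [0.4976 0.2654 0.2036] [-180.    -0.    -3.3] F [-0.9 -0.9 -2. ] w 0.0295 50.0
shift [ 0.127 -0.181  0.95 ] turn [-0.    -0.     0.005]
[(140, 57), (146, 56), (173, 83), (174, 119), (175, 181), (176, 230)]
[(120, 0.0713), (130, 0.0665), (140, 0.0616), (150, 0.0566), (160, 0.0515), (170, 0.0464), (180, 0.0411)]
```

apply_moves --pt "0.05 -0.1 0.2 0 0 0 0" --pt "0.08 -0.181 0.4 0 0 0.005 0" --pt "0.08 -0.181 0.6 0 0 0.005 0" --pt "0.08 -0.181 0.75 0 0 0.005 0" --pt "0.08 -0.181 0.88 0 0 0.005 0" --pt "0.08 -0.181 0.95 0 0 0.005 0" --pt "0.08 -0.181 0.95 0 0 0.005 0" --pt "0.15 -0.181 0.95 0 0 0.005 0" --pt "0.2 -0.181 0.95 0 0 0.005 0" --pt "0.23 -0.181 0.95 0 0 0.005 0" --pt "0.26 -0.181 0.95 0 0 0.005 0" --pt "0.29 -0.181 0.95 0 0 0.005 0" --pt "0.31 -0.181 0.95 0 0 0.005 0" --pt "0.33 -0.181 0.95 0 0 0.005 0" --pt "0.35 -0.181 0.95 0 0 0.005 0" --pt "0.35 -0.181 0.95 0 0 0.005 0"

```text
time_s: 38.65
tool_pos: [0.5665, 0.2972, 0.0125]
tool_rot: [179.9, 0.4, -4.1]
force: [-7.5, 0.4, -1.3]
grip_width: 0.0295
grasp_force: 50.0
```

apply_moves --pt "0.015 0 0 0 0 0 0" --pt "0.03 0 0 0 0 0 0" --pt "0.045 0 0 0 0 0 0" --pt "0.045 0 0 0 0 0 0"

```text
time_s: 39.05
tool_pos: [0.5667, 0.2977, 0.0099]
tool_rot: [179.7, 1.3, -3.9]
force: [-22.5, -0.2, 3.6]
grip_width: 0.0297
grasp_force: 50.0
```

apply_moves --pt "-0.1 0 0 0 0 0 0" --pt "-0.25 0 -0.05 0 0 0 0" --pt "-0.35 0 -0.25 0 0 0 0" --pt "-0.35 0 -0.5 0 0 0 0" --pt "-0.35 0.1 -0.75 0 0 0 0" --pt "-0.35 0.2 -0.9 0 0 0 0" --pt "-0.35 0.2 -0.9 0 0 0 0"

```text
time_s: 39.75
tool_pos: [0.5105, 0.259, 0.2001]
tool_rot: [-179.7, -0.6, -4.4]
force: [1.6, -1.4, -2.8]
grip_width: 0.0298
grasp_force: 50.0
```

apply_moves --pt "0.1 0.2 0 0 0 -0.015 0" --pt "0.25 0.4 0 0 0 -0.03 0" --pt "0.4 0.6 0 0 0 -0.03 0" --pt "0.55 0.8 0 0 0 -0.03 0" --pt "0.7 0.893 0 0 0 -0.03 0" --pt "0.7 0.893 0.2 0 0 -0.03 0" --pt "0.7 0.893 0.4 0 0 -0.03 0" --pt "0.7 0.893 0.4 0 0 -0.03 0" --pt "0.7 0.893 0.4 0 0 -0.03 0"

```text
time_s: 40.65
tool_pos: [0.6321, 0.0735, 0.1127]
tool_rot: [180.0, 0.1, -1.6]
force: [1.3, 1.0, -2.9]
grip_width: 0.0298
grasp_force: 50.0
```

Run:
```python
from h import *
st(); to([.632,.074,.012],-1.2)
C=cam('top'); im=save('top','t3')
for t,z in [('tub',.05),('tube_a',.03)]:
    for d in masks_of('top',t):
        ys,xs=np.nonzero(d['pixels']); P=pix2('top',np.c_[xs,ys],z,C)[:,:2]; r=cv2.minAreaRect((P*1000).astype(np.float32))
        print(t,round(d['conf'],2),np.round(d['location']),len(xs),np.round(r[0],0),np.round(r[1],0),round(r[2],1))
```

```text
t 40.65 [0.6321 0.0735 0.1127] [ 1.8e+02  1.0e-01 -1.6e+00] F [ 1.3  1.  -2.9] w 0.0298 50.0
shift [ 0.    -0.003  0.504] turn [ 0.     0.001 -0.004]
tub 0.61 [296. 171.] 866 [631. -38.] [ 71. 177.] 87.4
tube_a 0.69 [349. 178.] 348 [ 591. -210.] [ 31. 121.] 26.1
tube_a 0.59 [282. 178.] 52 [590. -10.] [32. 13.] 1.0
```

apply_moves --pt "0 0 0.1 0 0 0 0" --pt "0 0 0.2 0 0 0 0" --pt "0 0 0.3 0 0 0 0" --pt "0 0 0.4 0 0 0 0" --pt "0 0 0.45 0 0 0 0" --pt "0 0 0.48 0 0 0 0" --pt "0 0 0.5 0 0 0 0" --pt "0 0 0.505 0 0 0 0" --pt "0 0 0.505 0 0 0 0"

```text
time_s: 41.7
tool_pos: [0.6332, 0.0733, 0.0133]
tool_rot: [-180.0, -0.1, -1.6]
force: [-0.2, 0.5, -2.8]
grip_width: 0.0299
grasp_force: 50.0
```

apply_moves --pt "0 0 0.01 0 0 0 0" --pt "0 0 0.015 0 0 0 0" --pt "0 0 0.018 0 0 0 0" --pt "0 0 0.018 0 0 0 0"

```text
time_s: 42.1
tool_pos: [0.6333, 0.0732, 0.0106]
tool_rot: [-179.9, -0.1, -1.6]
force: [-3.4, 0.7, 6.2]
grip_width: 0.0295
grasp_force: 50.0
```

Contact with the floor. I'll release, rise, move aside and check.

apply_moves --pt "0 0 0 0 0 0 0.42" --pt "0 0 0 0 0 0 0.5" --pt "0 0 0 0 0 0 0.5" --pt "0 0 0 0 0 0 0.5" --pt "0 0 -0.2 0 0 0 0.5" --pt "0 0 -0.4 0 0 0 0.5" --pt "0 0 -0.65 0 0 0 0.5" --pt "0 0 -1 0 0 0 0.5" --pt "-0.4 0 -1 0 0 0 0.5" --pt "-0.7 -0.5 -1 0 0 0 0.5" --pt "-0.7 -0.9 -1 0 0 0 0.5" --pt "-0.7 -1 -1 0 0 0 0.5" --pt "-0.7 -1 -1 0 0 0 0.5"

```text
time_s: 43.4
tool_pos: [0.5041, 0.2563, 0.2089]
tool_rot: [-179.9, -0.0, -1.6]
force: [0.6, 0.4, -0.6]
grip_width: 0.0434
grasp_force: 0.0
```

Run:
```python
from h import *
st(); im=save('top','t4'); C=cam('top')
for t,z in [('tub',.05),('tube_a',.03),('lid',.01),('pliers',.013),('cup_white',.08),('tape_measure',.034)]:
    for d in masks_of('top',t):
        ys,xs=np.nonzero(d['pixels']); P=pix2('top',np.c_[xs,ys],z,C)[:,:2]; r=cv2.minAreaRect((P*1000).astype(np.float32))
        print(t,round(d['conf'],2),np.round(d['location']),len(xs),np.round(r[0],0),np.round(r[1],0),round(r[2],1))
cv2.imwrite('pics/t4c.png',cv2.resize(im[90:270,190:455,::-1],None,fx=3,fy=3,interpolation=cv2.INTER_CUBIC))
```

```text
t 43.4 [0.5041 0.2563 0.2089] [-179.9   -0.    -1.6] F [ 0.6  0.4 -0.6] w 0.0434 0.0
tub 0.7 [270. 166.] 3110 [632.  32.] [210. 179.] 89.0
tube_a 0.84 [256. 166.] 288 [631.  75.] [100.  29.] 1.2
tube_a 0.83 [283. 169.] 377 [627.  -3.] [119.  32.] 0.9
tube_a 0.81 [347. 180.] 313 [ 589. -210.] [ 30. 119.] 27.6
tube_a 0.75 [277. 233.] 330 [422.  14.] [ 34. 101.] 37.9
lid 0.94 [405. 208.] 3401 [ 506. -419.] [178. 212.] 89.7
pliers 0.73 [360. 148.] 390 [ 714. -261.] [ 56. 177.] 1.5
cup_white 0.74 [222. 123.] 571 [771. 195.] [88. 74.] 1.6
tape_measure 0.89 [138. 159.] 373 [648. 469.] [67. 64.] 33.3
```

View pics/t4c.png

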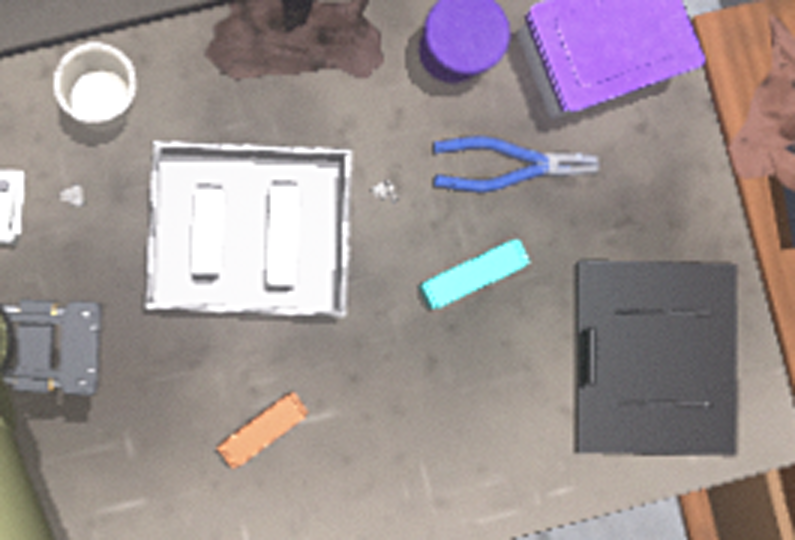

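Both tubes lie flat in the tub at (208,232) and (282,235) with only their flanges showing, the lid is flat at right with its tab up, and the bystanders haven't moved. I'm handing in.

```bash
python3 -c "
from h import *
st(); print(env.sign_off())"
```

```text
t 43.75 [0.5058 0.2528 0.2083] [180.   -0.   -1.8] F [ 0.  -0.4 -0.5] w 0.0433 0.0
the job is handed in; nothing more can be done
None
```

The job is handed in at 43.75 s: the lid was tipped about 30° on the far rim, lifted off and laid flat with its tab up, and both tubes present (tube_a and tube_b) had both plugs pushed home and lie flat in the tub; `sign_off` returned no verdict.

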